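# Refill the bottle-cap feeder

## Task

Refill the bottle-cap feeder. First shut the gate in its chute: turn the black knob clockwise until the blade stands square across the chute and the pawl has dropped behind the last ratchet tooth, and let go so that the pawl alone holds it. Then pick up the tray by its handle, tip all six caps into the hopper, and set the empty tray down upright on the table without dropping it; do not disturb the other things on the table.

Things in the scene. Friction and masses are not known exactly. Their poses are not given: they have to be found in the camera images.
- feeder: Bottle-cap feeder, fixed to the table: a steel hopper on a grey stand, with a chute 56 mm wide running down at 30 degrees from its front towards the robot's left. Origin on the table under the hopper; +x points away from the chute, +y to its left, z up. The chute ends at x = -183 mm. The shut gate crosses it at x = -124 mm; the caps must stay between that and the hopper's rear wall (x = 85 mm).
- hopper_mouth (a point): Centre of the wide part of the hopper's open mouth, level with its rim, 190 mm above the table; axes as the feeder's. In these axes the mouth is 190 mm wide (y) from x = -20 to 65 mm and narrows to 56 mm at x = -90 mm. The smooth floor falls to the front; it lies 34 mm below the rim at the rear wall, 72 mm at x = -20 mm, 103 mm at the chute.
- gate (a joint): Angle of the gate (rad); knob, ratchet wheel and blade are one piece. Grows as the knob turns clockwise seen from above. 0: blade along the chute, open; 1.57: square across, shut; hard stop 1.67. A light spring turns it back; the pawl holds it at 0.17, 0.52, 0.87, 1.22, 1.57; let go in between, it falls back to the lower one. Starts at a lower one. Turning takes 0.15 N m.
- pawl (a joint): Angle of the sprung pawl on the outer side of the ratchet wheel (rad): near 0 when its nose is down behind a tooth, up to about 0.15 when it rides over a tooth's crest.
- knob_grip (a point): Grip point on the axis of the round black fluted knob beside the chute on the robot's side, at mid height: knob 40 mm across (43 over the flutes), top 15 mm beyond this point, underside 19 mm below. z is the knob's axis, pointing out: leans 30 degrees from vertical towards the chute's lower end. x points from the blade's free end to the shaft; with the gate shut, y points up the chute.
- gate_blade_tip (a point): Free end of the gate's blade, 54 mm from the shaft and 17 mm above the chute floor.
- tray: Loose steel tray, 0.3 kg, with six caps in it: floor 122 x 100 mm, walls 36 to 40 mm high, an open spout at its +x end. A wooden bar handle bridges it crosswise (along y) above the middle. Origin: centre of the underside below the handle; z up. Rear wall at x = -66 mm. The caps slide on its smooth floor (friction near 0.3); a tilt of about 45 to 50 degrees, spout down, empties it.
- tray_handle (a point): Middle of the tray's wooden bar handle, 99 mm above its underside. The bar is 12 mm thick (along the tray's x), 24 mm high and 106 mm long (along the tray's y), open all round. Axes as the tray's: x towards the spout, z up.
- tray_spout (a point): Middle of the edge of the tray's spout lip, 92 mm ahead of the tray's origin and 11 mm up; the spout is 81 mm wide there, and its floor rises to it at 12 degrees. Axes as the tray's.
- cap_1: Bottle cap, plain gold-coloured, 31 mm across and 18 mm high, 12 g; one of the six in the tray. Origin: centre of its underside.
- cap_2: Bottle cap, plain gold-coloured, 31 mm across and 18 mm high, 12 g; one of the six in the tray. Origin: centre of its underside.
- cap_3: Bottle cap, plain gold-coloured, 31 mm across and 18 mm high, 12 g; one of the six in the tray. Origin: centre of its underside.
- cap_4: Bottle cap, plain gold-coloured, 31 mm across and 18 mm high, 12 g; one of the six in the tray. Origin: centre of its underside.
- cap_5: Bottle cap, plain gold-coloured, 31 mm across and 18 mm high, 12 g; one of the six in the tray. Origin: centre of its underside.
- cap_6: Bottle cap, plain gold-coloured, 31 mm across and 18 mm high, 12 g; one of the six in the tray. Origin: centre of its underside.
- lotion_bottle: Amber glass bottle, 58 mm across and 143 mm tall, a bystander; origin under its centre.
- tape_roll: Roll of brown tape lying flat, 94 mm across, 24 mm high, a bystander; origin under its centre.
- balm_jar: Amber jar, 59 mm across and 66 mm tall, a bystander at the right; origin under its centre.
- salve_jar: Small amber jar, 43 mm across and 44 mm tall, a bystander at the right; origin under its centre.
- tamper: Small wooden-handled tamper standing upright, 42 mm across, 83 mm tall, a bystander; origin under its centre.
- jar_lid: Gold jar lid lying flat, 59 mm across, 14 mm high, a bystander at the left; origin under its centre.

How it is judged:
On the way, in this order (a step that is already met when the one before it is completed fails the run):
1. the gate is shut, held by the pawl behind the last tooth, with the fingers off the knob (value of joint gate above 1.5 rad and value of joint pawl below 0.06 rad and contact force between the fingers and feeder below 0.3 N), for 0.3 s.
2. the tray is held tilted over the hopper (angle between tray's own z axis and vertical above 0.45 rad and horizontal distance between tray_spout and hopper_mouth below 0.11 m and height (world z) of tray_spout above 0.15 m), for 0.2 s.
At the end, for the whole second after the job is handed in: The gate is shut (over 1.5 rad), the pawl down (under 0.06 rad); all six caps lie at rest in the feeder, on the hopper's side of the gate blade and below the hopper's rim; the tray stands on the table (within 6 mm in height, 0.1 rad of upright), at rest and released (value of joint gate above 1.5 rad and value of joint pawl below 0.06 rad and y of each of cap_1, cap_2, cap_3, cap_4, cap_5, cap_6 in the frame of knob_grip above 0 m and x of each of cap_1, cap_2, cap_3, cap_4, cap_5, cap_6 in the frame of feeder below 0.09 m and y of cap_1 in the frame of feeder between -0.098 and 0.098 m and z of cap_1 in the frame of feeder between 0.03 and 0.19 m and linear speed of each of cap_1, cap_2, cap_3, cap_4, cap_5, cap_6 below 0.05 m/s and y of cap_2 in the frame of feeder between -0.098 and 0.098 m and z of cap_2 in the frame of feeder between 0.03 and 0.19 m and y of cap_3 in the frame of feeder between -0.098 and 0.098 m and z of cap_3 in the frame of feeder between 0.03 and 0.19 m and y of cap_4 in the frame of feeder between -0.098 and 0.098 m and z of cap_4 in the frame of feeder between 0.03 and 0.19 m and y of cap_5 in the frame of feeder between -0.098 and 0.098 m and z of cap_5 in the frame of feeder between 0.03 and 0.19 m and y of cap_6 in the frame of feeder between -0.098 and 0.098 m and z of cap_6 in the frame of feeder between 0.03 and 0.19 m and angle between tray's own z axis and vertical below 0.1 rad and height (world z) of tray between -0.006 and 0.006 m and linear speed of tray below 0.03 m/s); the robot touches nothing.
It fails at once if the tray is dropped: it falls faster than 0.35 m/s with no finger on it (contact force between the fingers and tray below 0.1 N and linear speed of tray above 0.35 m/s).
It fails at once if one of the other things (bottle, jars, lid, tape, tamper) is moved more than 40 mm (distance of any of lotion_bottle, tape_roll, balm_jar, salve_jar, tamper, jar_lid from where it was at the start of the episode above 0.04 m).
It also fails if it takes over 69 s, if anything falls off the work surface, if the arm or the gripper's body presses on something with over 40 N, if the wrist force passes 120 N, or if a joint passes its speed limit or range.

## Robot

A 6-joint arm with a two-finger parallel gripper is mounted at the origin on a cart in front of the work surface, level with it; the furniture and walls round the work are solid. World frame = base frame: x ahead of the robot, y to its left, z up, the work surface at z = 0. Lengths are in m, angles in rad, forces in N, time in s.
With the tool pointing down it reaches from about 0.35 to 0.775 m from the base axis. Payload 5.5 kg.
Tool frame: the origin (TCP) lies at the centre of the arm's flange, where the gripper is bolted on; the fingertips stand 173 mm ahead of it and the grasp point (between the pads) lies robot.hold_point_z ahead of it (robot.hold_point_z is the distance from the TCP to the grasp point, in m); z points along the fingers, y is the line along which they close (so a half turn about z gives the same grasp; the last joint's range is limited). The gripper opens to 85 mm and grips with 20 to 120 N. Pads are 22 mm wide; open, the fingers measure 114 mm over their backs; the gripper's body (76 mm by 85 mm) begins 54 mm behind the grasp point. The pads swing forward as they close: fully open they stand 13 mm farther back than shut.
Start: joints at [-0.14, 0.313, 0.046, 1.304, 0, 1.431], TCP at [0.575, -0, 0.405] pointing down, gripper open.
Joint ranges: [-2.76, 2.76], [-0.86, 1.69], [-1.03, 1.26], [-2.2, 2.34], [-1.47, 1.5], [-3.14, 3.14]. Speed limits (rad/s): [2.57, 2.57, 3.14, 3.14, 3.14, 3.14].

## Interface

Orientations are given as a rotation vector (axis times angle).
In Python, from bench import robot gives the robot as it stands. Calls block until the motion is done:
- robot.reach(position, orientation): joint-space move of the TCP to a pose.
- robot.servo_line(position, max_speed=0.15, rotation=None): straight line of the TCP; rotation=None keeps the orientation; max_speed is the mean speed in m/s.
- robot.movej(angles): joint-space move.
- robot.ungrasp() and robot.clamp(): open the fingers fully, or close them until they stop; the grip force is fixed at half the most.
- robot.wait(seconds).
- robot.ik(position, orientation): joint angles nearest the present ones, or None.
- robot.read_camera(name): name is "scene" or "side" or "wrist"; returns a dict with "image" (480x640x3 uint8, red, green, blue), "K" (3x3 intrinsics, pixels), "world_from_camera" (4x4, takes a point from camera to world coordinates); the wrist camera has in their place "hand_eye" (4x4, takes a point from camera to tool coordinates, whose origin is the TCP and whose axes are the flange's). Camera axes: x right, y up, looking along -z (the intrinsics and any distortion apply to the point x, -y, -z); pixel columns grow to the right and rows downward; lengths in m; the calibration is good to about 2 mm. The wrist camera is an equidistant fisheye: a pixel r from the principal point sees the ray r / f radians off the axis. A picture is of the moment at which its call begins: read the wrist's pose just before it. There is no depth.
A pose or a line that the arm cannot do raises robot.PlanningError and nothing moves.
- robot.job_done(): hands the job in; it is judged then, once.
Trained networks look in a picture, given as the dict that the camera call returned (one of the last four; its "shot" number tells which), for a name from the list of things; names that differ only in an ending like _2 or _b are one class to them, and where a whole thing is asked for, a point or a joint stands for the part that bears it (a point fixed in the world has none). Each returns a list of dicts, best first, with "confidence" (0 to 1); they miss things now and then, are a little off and sometimes report something else, mostly with a low value. They report only what shows in the picture. A call takes as long as a camera call.
- robot.find_in(label, picture): "point" ([x, y, z] in m, in world coordinates, good to about 4 mm: the middle of the surface that is visible of it).
Readings, each from a call of its own:
- robot.get_time(): time.
- robot.get_joint_pos(): joint angles.
- robot.get_joint_velocities(): joint speeds.
- robot.get_effort(): joint torques, N m.
- robot.get_tool_pos(): TCP position.
- robot.get_eef_rot(): TCP orientation.
- robot.get_ft_force(): force on the tool from outside, world axes, zero at the start.
- robot.get_moment(): the same for the moment, N m.
- robot.get_gripper_width(): finger opening in m.
- robot.get_grip_force(): force on a finger pad.
Only numpy, scipy, OpenCV 4.12 (cv2) and the standard library are available. Lean on these libraries where they do the work, as an engineer would, in place of code of your own. Each camera call takes 0.05 s, during which the arm holds its last target. There are 200 camera calls.

## Working session

There is one attempt and no reset: what is moved stays moved. The work goes in short steps, each a Python script; the robot and the scene stay as the last script left them, time stands still between calls to the robot, and variables do not carry over. Pictures are saved under pics/ and viewed, at most 10 in all, crops included, and the job is handed in when it is done.

```bash
ls; mkdir -p pics; python3 - <<'E'
from bench import robot
import cv2
print(robot.hold_point_z, robot.get_time(), robot.get_tool_pos(), robot.get_eef_rot())
for n in ["scene","side"]:
    p=robot.read_camera(n)
    cv2.imwrite(f"pics/{n}0.png",p["image"][:,:,::-1])
    print(n,p["K"].tolist(),p["world_from_camera"].round(3).tolist())
    for l in ["feeder","knob_grip","gate","gate_blade_tip","tray","tray_handle","tray_spout","cap_1","lotion_bottle","tape_roll","balm_jar","salve_jar","tamper","jar_lid","pawl"]:
        try: r=robot.find_in(l,p)
        except Exception as e: print(l,e); continue
        print(l,[([round(float(v),3) for v in d["point"]],round(d["confidence"],2)) for d in r[:6]])
E
```

```text
pics
0.1547 0.0 [5.74806132e-01 2.31891220e-05 4.03798700e-01] [-2.22040449e+00 -2.22040898e+00  1.72463747e-03]
scene [[510.44636120834963, 0.0, 317.545769652778], [0.0, 510.44636120834963, 242.58554988578078], [0.0, 0.0, 1.0]] [[0.895, 0.185, -0.406, 0.025], [-0.446, 0.392, -0.805, -1.189], [0.01, 0.901, 0.433, 0.721], [0.0, 0.0, 0.0, 1.0]]
feeder [([0.564, -0.015, 0.097], 0.62), ([0.506, 0.125, 0.122], 0.38)]
knob_grip [([0.513, 0.129, 0.119], 0.73), ([0.484, -0.289, 0.029], 0.48)]
gate [([0.508, 0.128, 0.121], 0.72)]
gate_blade_tip [([0.51, 0.133, 0.121], 0.59), ([0.388, 0.071, 0.043], 0.58)]
tray [([0.486, -0.287, 0.028], 0.86)]
tray_handle [([0.484, -0.29, 0.029], 0.9)]
tray_spout [([0.484, -0.287, 0.031], 0.88)]
cap_1 [([0.464, -0.294, 0.021], 0.5), ([0.489, -0.25, 0.019], 0.49), ([0.457, -0.261, 0.019], 0.44), ([0.411, 0.347, 0.011], 0.17)]
lotion_bottle [([0.684, -0.228, 0.071], 0.66)]
tape_roll [([0.684, -0.305, 0.018], 0.79)]
balm_jar [([0.401, -0.524, 0.055], 0.68)]
salve_jar [([0.471, -0.604, 0.042], 0.93)]
tamper [([0.388, 0.072, 0.041], 0.64), ([0.51, 0.13, 0.118], 0.4
[... 510 characters left out ...]
7, 0.151, 0.114], 0.84), ([0.549, 0.039, 0.128], 0.56), ([0.488, 0.107, 0.109], 0.43)]
tray [([0.484, -0.276, 0.023], 0.8)]
tray_handle [([0.486, -0.274, 0.026], 0.75)]
tray_spout [([0.482, -0.276, 0.023], 0.7), ([0.509, -0.31, 0.021], 0.22)]
cap_1 [([0.502, -0.275, 0.024], 0.65), ([0.495, -0.232, 0.018], 0.59), ([0.464, -0.319, 0.025], 0.49), ([0.447, -0.242, 0.021], 0.4)]
lotion_bottle []
tape_roll [([0.696, -0.344, 0.016], 0.63), ([0.702, -0.197, 0.108], 0.16)]
balm_jar [([0.387, 0.089, 0.046], 0.62), ([0.486, -0.274, 0.023], 0.5)]
salve_jar [([0.483, -0.276, 0.022], 0.73), ([0.456, -0.284, 0.019], 0.61)]
tamper [([0.382, 0.089, 0.046], 0.7)]
jar_lid [([0.41, 0.365, 0.017], 0.62)]
pawl []
```

View pics/scene0.png

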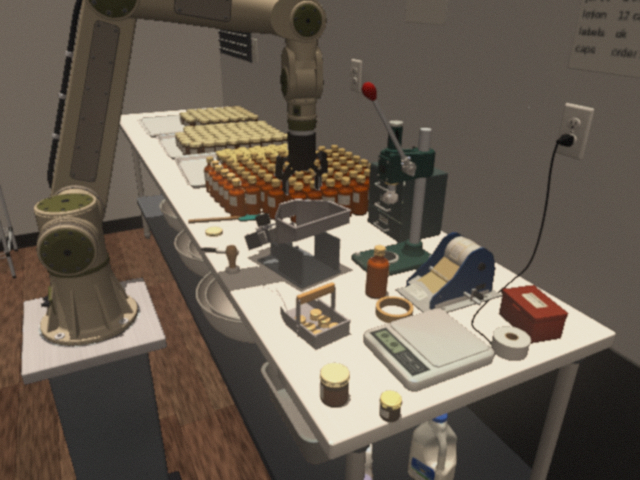

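View pics/side0.png

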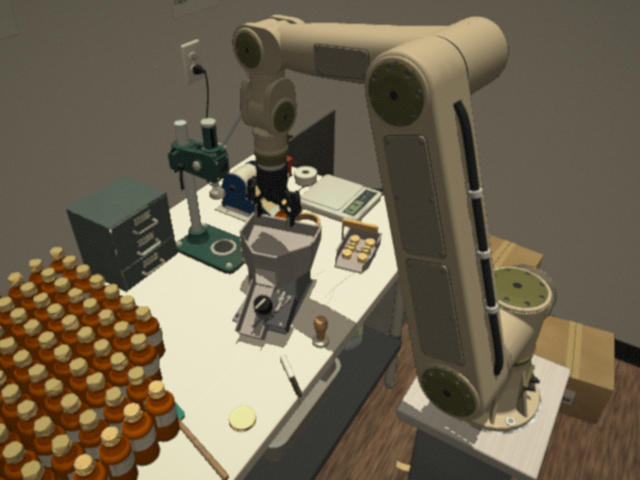

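The feeder stands near (0.56, 0, 0) with its chute to +y; the knob is at side (263,305). The tray is near (0.48, -0.28), handle at scene (317,293). Next: wrist views of the feeder and tray, two places each.

```bash
cat > h.py <<'E'
import numpy as np, cv2, json
from scipy.spatial.transform import Rotation as R
from scipy.optimize import least_squares
from bench import robot
def T(p,r):
    M=np.eye(4); M[:3,:3]=R.from_rotvec(r).as_matrix(); M[:3,3]=p; return M
def shot(cam,name):
    p,r=robot.get_tool_pos(),robot.get_eef_rot()
    d=robot.read_camera(cam)
    M=d["world_from_camera"] if cam!="wrist" else T(p,r)@d["hand_eye"]
    cv2.imwrite(f"pics/{name}.png",d["image"][:,:,::-1])
    json.dump(dict(fish=cam=="wrist",K=np.array(d["K"]).tolist(),M=np.array(M).tolist()),open(f"pics/{name}.json","w"))
    return d
def proj(name,X):
    c=json.load(open(f"pics/{name}.json")); K=np.array(c["K"]); M=np.linalg.inv(c["M"])
    q=np.atleast_2d(X)@M[:3,:3].T+M[:3,3]; q=q*[1,-1,-1]
    if c["fish"]:
        rr=np.hypot(q[:,0],q[:,1])+1e-12; th=np.arctan2(rr,q[:,2]); uv=q[:,:2]/rr[:,None]*th[:,None]
    else: uv=q[:,:2]/q[:,2:]
    return uv*[K[0,0],K[1,1]]+K[:2,2]
def tri(obs,x0=(0.5,0,0.1)):
    s=least_squares(lambda X:np.concatenate([proj(n,X)[0]-uv for n,uv in obs]),x0)
    return s.x,np.abs(s.fun).max()
def down(yaw):  # tool pointing down, tool y axis at angle yaw from world y
    return (R.from_euler('z',yaw)*R.from_rotvec([-2.2214,-2.2214,0])).as_rotvec()
E
python3 - <<'E'
from h import *
d=shot("wrist","w0"); print(np.array(d["hand_eye"]).round(3).tolist(), np.array(d["K"]).tolist())
r0=robot.get_eef_rot()
def look(n,p):
    robot.reach(p,r0); d=shot("wrist",n)
    for l in ["gate","tray_handle","tray","cap_1","tamper"]:
        print(n,l,[([round(float(v),3) for v in e["point"]],round(e["confidence"],2)) for e in robot.find_in(l,d)[:2]])
look("w1",[0.45,0.10,0.40]); look("w2",[0.52,0.10,0.40])
look("w3",[0.46,-0.22,0.40]); look("w4",[0.40,-0.28,0.40]); print(robot.get_time())
d=shot("scene","s1"); d=shot("side","d1")
m=np.vstack([np.hstack([cv2.imread(f"pics/{a}.png") for a in r]) for r in (["w1","w2"],["w3","w4"])])
cv2.imwrite("pics/m1.png",cv2.resize(m,(800,600),interpolation=cv2.INTER_AREA))
E
```

```text
[[0.001, 0.946, 0.323, 0.084], [1.0, -0.001, 0.0, 0.0], [0.0, 0.323, -0.946, 0.03], [0.0, 0.0, 0.0, 1.0]] [[371.64829954431775, 0.0, 314.46689568832613], [0.0, 371.64829954431775, 233.86103935598615], [0.0, 0.0, 1.0]]
w1 gate [([0.506, 0.142, 0.128], 0.85)]
w1 tray_handle [([0.47, -0.192, 0.012], 0.92)]
w1 tray [([0.47, -0.194, 0.012], 0.65)]
w1 cap_1 [([0.474, -0.192, 0.012], 0.19)]
w1 tamper [([0.396, 0.085, 0.063], 0.67)]
w2 gate [([0.513, 0.145, 0.128], 0.76)]
w2 tray_handle [([0.436, -0.2, 0.009], 0.42)]
w2 tray [([0.429, -0.2, 0.016], 0.42)]
w2 cap_1 [([0.43, -0.196, 0.008], 0.24)]
w2 tamper [([0.396, 0.086, 0.066], 0.95), ([0.512, 0.142, 0.127], 0.56)]
w3 gate [([0.685, -0.305, 0.023], 0.43)]
w3 tray_handle [([0.482, -0.269, 0.011], 0.71)]
w3 tray [([0.476, -0.27, 0.015], 0.83)]
w3 cap_1 [([0.455, -0.248, 0.023], 0.83), ([0.497, -0.237, 0.02], 0.76)]
w3 tamper [([0.508, -0.301, 0.011], 0.42)]
w4 gate [([0.501, -0.275, 0.024], 0.6)]
w4 tray_handle [([0.487, -0.27, 0.012], 0.7)]
w4 tray [([0.481, -0.271, 0.013], 0.77)]
w4 cap_1 [([0.453, -0.252, 0.018], 0.91), ([0.457, -0.285, 0.016], 0.75)]
w4 tamper []
5.5833
```

View pics/m1.png

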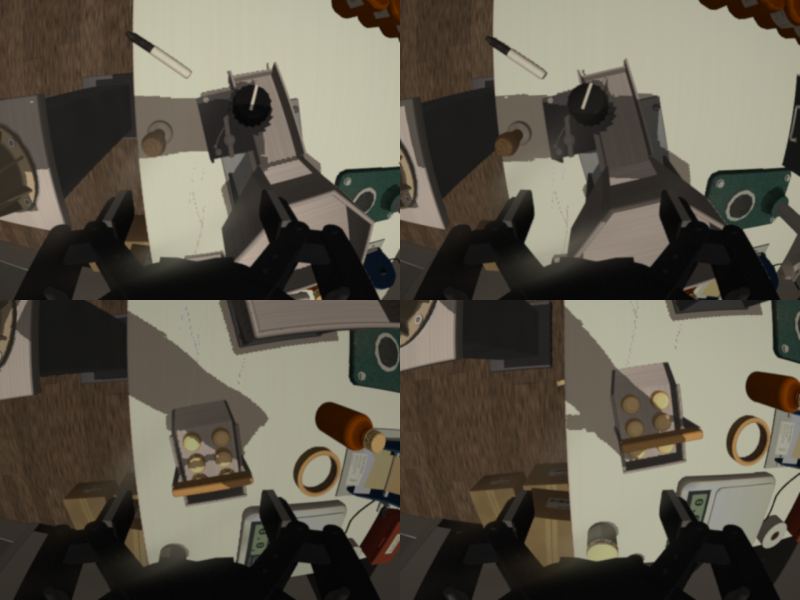

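Top row: knob at ~(252,103) and (590,102) with a white pointer; chute up (+y), hopper below. Bottom row: the tray with its bar at (212,485) and (660,438). I'll zoom in for pixel picks.

```bash
python3 - <<'E'
import cv2,numpy as np
def crop(n,u,v,w,h):
    return cv2.resize(cv2.imread(f"pics/{n}.png")[v:v+h,u:u+w],(400,300),interpolation=cv2.INTER_CUBIC)
# crops 160x120 => x2.5
m=np.vstack([np.hstack([crop("w1",320,80,160,120),crop("w2",220,80,160,120)]),np.hstack([crop("w3",250,150,200,150),crop("w4",310,80,200,150)])])
cv2.imwrite("pics/m2.png",m)
m=np.vstack([np.hstack([crop("s1",240,190,120,90),crop("d1",225,270,120,90)]),np.hstack([crop("s1",270,270,100,75),crop("d1",320,210,80,60)])])
cv2.imwrite("pics/m3.png",m)
E
```

```text
(no output)
```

View pics/m2.png

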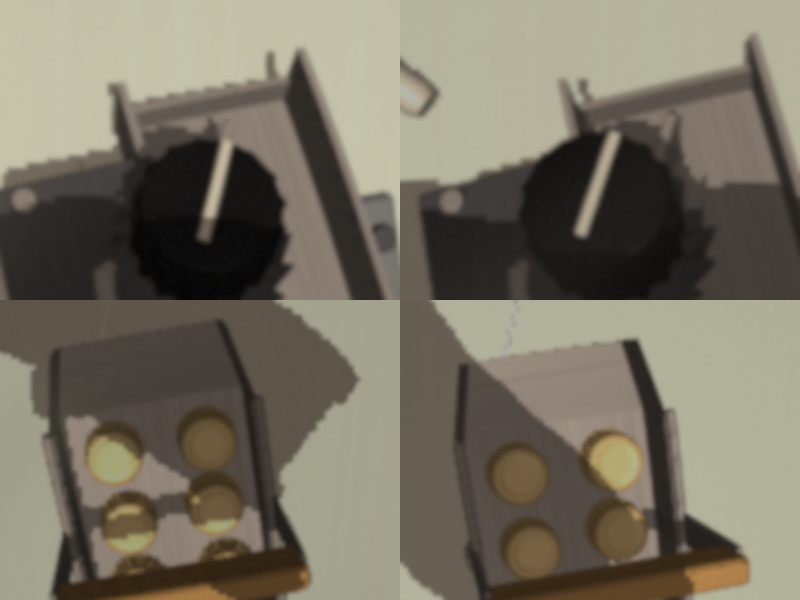

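View pics/m3.png

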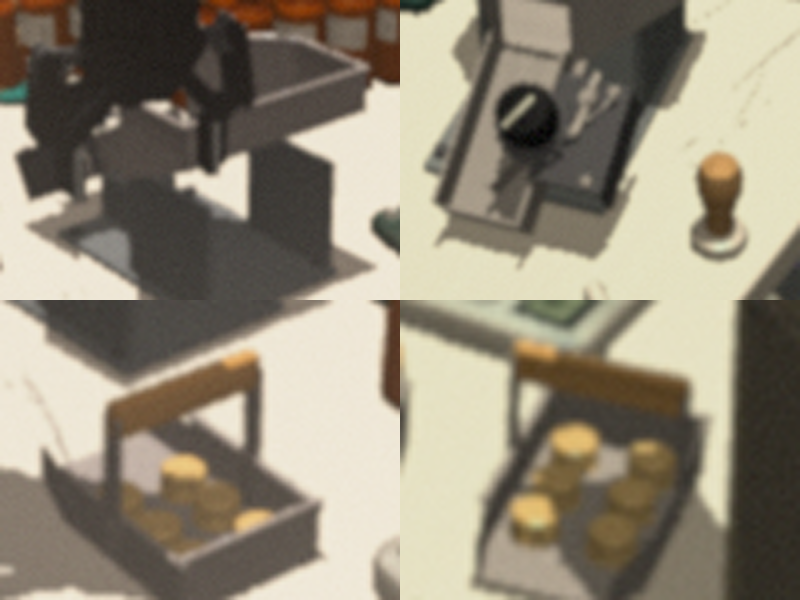

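Spout points to +y; lip corners w3 (277,175),(361,161), w4 (343,113),(423,101). Bar centres: w3 (340,293), w4 (417,219), s1 (316,293), d1 (360,225). Knob pointer centres: w1 (406,156), w2 (299,153), d1 (260,305).

```bash
cat > fit1.py <<'E'
from h import *
print("handle",tri([("w3",(340,293)),("w4",(417,219)),("s1",(316,293)),("d1",(360.4,225.2))]))
O=[("w3",(277,175),0),("w3",(361,161),1),("w4",(343,113),0),("w4",(423,101),1),
   ("w3",(275,298),2),("w3",(405,285),3),("w4",(352,224),2),("w4",(483,213),3),
   ("s1",(298,299.5),2),("s1",(334.3,286.5),3),("d1",(343.2,221.4),3),("d1",(377.6,229),2)]
# tray axes: x toward spout; left(+y tray)= -x world
P=np.array([[.092,.0405,.011],[.092,-.0405,.011],[0,.053,.099],[0,-.053,.099]])
def f(q):
    W=P@R.from_euler('z',q[3]).as_matrix().T+q[:3]
    return np.concatenate([proj(n,W[i])[0]-uv for n,uv,i in O])
s=least_squares(f,[.48,-.29,0,1.6],loss="soft_l1"); print("tray",s.x.round(4),f(s.x).round(1))
k,e=tri([("w1",(406,156)),("w2",(299,153.2)),("d1",(260.4,304.8))]); print("knobtop",k,e)
# pointer ends
a,e1=tri([("w1",(411.2,136)),("w2",(306,132.8)),("d1",(265.5,299.4))]) # far end
print(a,e1)
b,e2=tri([("w1",(401.2,176)),("w2",(292,174)),("d1",(255,309.9))]); print(b,e2)
b,e2=tri([("w1",(401.2,176)),("w2",(292,174)),("d1",(265.5,299.4))]); print("alt",b,e2)
E
python3 fit1.py
```

```text
handle (array([ 0.48018189, -0.27741394,  0.10086812]), np.float64(1.3536519659495525))
tray [ 0.4808 -0.2798  0.0028  1.7394] [ 1.6 -0.8  0.1 -0.4 -1.2 -2.1  0.9 -0.7  1.   6.2 -2.1 -0.4  0.3 10.4
 -2.2  0.2 -1.   1.3 -0.3  0.5 -1.1 -1.4 -0.5 -0.8]
knobtop [0.51128679 0.15577672 0.12557284] 1.4883325384368504
[0.51364741 0.16906759 0.13476834] 10.495747564904946
[0.50869041 0.14176738 0.11858542] 9.160341642354524
alt [0.50685338 0.14326112 0.13364136] 1.4320613440639818
```

```bash
python3 - <<'E'
import cv2,numpy as np
def crop(n,u,v,w,h):
    return cv2.resize(cv2.imread(f"pics/{n}.png")[v:v+h,u:u+w],(400,300),interpolation=cv2.INTER_CUBIC)
m=np.vstack([np.hstack([crop("d1",215,200,160,120),crop("s1",240,160,160,120)]),np.hstack([crop("w1",320,80,320,240),crop("w3",320,0,320,240)])])
cv2.imwrite("pics/m4.png",m)
E
```

```text
(no output)
```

View pics/m4.png

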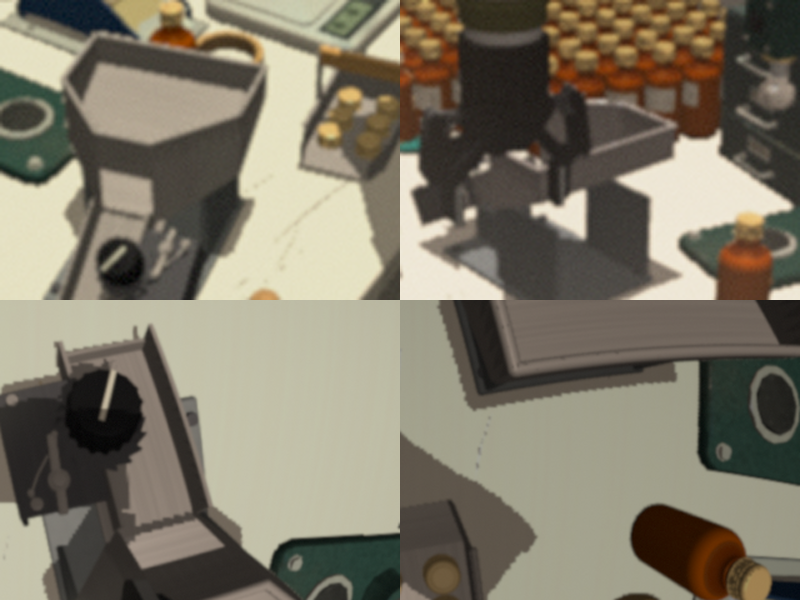

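Hopper rim corners in d1: rear (254,216),(321,225), mid-left (241,232), front (254,254),(290,258); s1 far corners (316,200),(350,211); w3 rear corner (408,54); chute/hopper fold in w1 (422,268),(478,250) and d1 (255,283),(276,286). Fit the feeder pose.

```bash
cat > fit2.py <<'E'
from h import *
O=[("d1",(253.8,216),0),("d1",(321,224.8),1),("d1",(241,232),2),("d1",(253.8,254),4),("d1",(289.8,258),5),("d1",(315,243),3),
("s1",(350.8,211),0),("s1",(315,200.5),2),("w3",(408,54.5),1),("w1",(421.6,268),6),("w1",(477.6,250.4),7),("d1",(255,282.8),7),("d1",(275.8,286),6)]
def W(q):
    P=np.array([[q[3],.095,.19],[q[3],-.095,.19],[q[4],.095,.19],[q[4],-.095,.19],[-.09,.028,.19],[-.09,-.028,.19],[-.09,-.028,.087],[-.09,.028,.087]])
    P=P[[0,1,2,3,4,5,6,7]]
    return P@R.from_euler('z',q[2]).as_matrix().T+[q[0],q[1],0]
def f(q):
    w=W(q); return np.concatenate([proj(n,w[i])[0]-uv for n,uv,i in O])
s=least_squares(f,[.55,0,-1.5,.085,-.02],loss="soft_l1"); print(s.x.round(4)); r=f(s.x).reshape(-1,2)
for o,x in zip(O,r): print(o[0],o[2],x.round(1))
q=s.x
F=np.eye(4);F[:3,:3]=R.from_euler('z',q[2]).as_matrix();F[:2,3]=q[:2]
for n in [[.51129,.15578,.12557,1]]: print("knobtop in feeder",(np.linalg.inv(F)@n).round(4))
E
python3 fit2.py
```

```text
[ 0.5842 -0.0243 -1.3484  0.0621 -0.0245]
d1 0 [-0.3 -3.5]
d1 1 [-0.3  1.5]
d1 2 [-1.6 -1.5]
d1 4 [-1.2 -3.2]
d1 5 [-15.9  -2.4]
d1 3 [-5.6  2.6]
s1 0 [-1.  1.]
s1 2 [14.4  2.5]
w3 1 [0.3 0. ]
w1 6 [-6.3 -1.1]
w1 7 [-2.6  2.4]
d1 7 [ 0.3 -0.1]
d1 6 [-0.1  1.6]
knobtop in feeder [-0.1917 -0.0314  0.1256  1.    ]
```

```bash
cat > fit3.py <<'E'
from h import *
print("endL",tri([("w1",(372,123)),("w2",(294,122)),("d1",(262.5,339.6))]))
print("endR",tri([("w1",(434,114)),("w2",(360,108)),("d1",(237,331.5))]))
print("foldL",tri([("w1",(421.6,268)),("d1",(275.8,286))]))
print("foldR",tri([("w1",(477.6,250.4)),("d1",(255,282.8))]))
print("rearR",tri([("d1",(321,224.8)),("w3",(408,54.5))]))
print("rearL",tri([("d1",(253.8,216)),("s1",(350.8,211))]))
E
python3 fit3.py
```

```text
endL (array([0.50252147, 0.17372791, 0.02649188]), np.float64(2.096889371918053))
endR (array([0.56175436, 0.18640493, 0.03064641]), np.float64(0.8101343038560458))
foldL (array([0.54178113, 0.05698549, 0.08939961]), np.float64(1.6131139501662801))
foldR (array([0.59250713, 0.07278934, 0.08933202]), np.float64(0.7418578344034472))
rearR (array([ 0.50402554, -0.10648877,  0.1944358 ]), np.float64(0.28986996355251904))
rearL (array([ 0.69121541, -0.06036026,  0.1865268 ]), np.float64(1.829535979100683))
```

Geometry agrees with the text: feeder origin ≈ (0.5765, 0.001), yaw −1.327, knob top ≈ (0.511, 0.156, 0.126). Now align with the knob axis and look close up.

```bash
cat >> h.py <<'E'
YF=-np.pi/2+.243; FO=np.array([.5765,.0008,0])
fx=np.array([np.cos(YF),np.sin(YF),0]); fy=np.array([-fx[1],fx[0],0]); Z=np.array([0,0,1.])
A=-.5*fx+np.cos(np.pi/6)*Z          # knob axis
def knobrot(psi):  # closing axis y: psi=0 along feeder y, psi clockwise from above
    y=R.from_rotvec(-psi*A).apply(fy); z=-A
    return R.from_matrix(np.c_[np.cross(y,z),y,z])
HZ=robot.hold_point_z
E
python3 - <<'E'
from h import *
top=np.array([.5113,.1558,.1256]); g=top-.015*A
# gate angle from pointer rays: fit pointer line in plane through top normal A
def ptdir(n,p1,p2):
    f=lambda ab:np.concatenate([proj(n,top+ab[0]*fx*1+0*fy+ (ab[0]*0)*Z+0)[0]])
    e1=-np.cross(fy,A) ; e1=e1 if e1@(-fx)>0 else -e1   # down-chute in plane
    h=lambda ab:np.concatenate([proj(n,top+ab[0]*e1+ab[1]*fy)[0]-p1,proj(n,top+ab[2]*e1+ab[3]*fy)[0]-p2])
    s=least_squares(h,[.01,0,-.01,0]).x; d=s[:2]-s[2:]; return s.round(4),np.arctan2(d[1],d[0])
for o in [("w1",(411.2,136),(401.2,176)),("w2",(306,132.8),(292,174)),("d1",(255,309.9),(265.5,299.4))]: print(o[0],ptdir(*o))
for psi in np.arange(-3.2,3.2,.4):
    q=robot.ik(g+.06*A+HZ*A,knobrot(psi).as_rotvec()); print(round(psi,1),None if q is None else np.round(q,2).tolist())
E
```

```text
w1 (array([ 0.0132,  0.0086, -0.0134, -0.0065]), np.float64(0.5140006425547662))
w2 (array([ 0.0136,  0.007 , -0.0129, -0.0078]), np.float64(0.5085545369882213))
d1 (array([ 0.0176,  0.0055, -0.0123, -0.011 ]), np.float64(0.5041519991029104))
-3.2 [0.45, 0.39, -0.15, 1.14, -0.51, -1.4]
-2.8 [0.45, 0.39, -0.15, 1.14, -0.51, -1.0]
-2.4 [0.45, 0.39, -0.15, 1.14, -0.51, -0.6]
-2.0 [0.45, 0.39, -0.15, 1.14, -0.51, -0.2]
-1.6 [0.45, 0.39, -0.15, 1.14, -0.51, 0.2]
-1.2 [0.45, 0.39, -0.15, 1.14, -0.51, 0.6]
-0.8 [0.45, 0.39, -0.15, 1.14, -0.51, 1.0]
-0.4 [0.45, 0.39, -0.15, 1.14, -0.51, 1.4]
-0.0 [0.45, 0.39, -0.15, 1.14, -0.51, 1.8]
0.4 [0.45, 0.39, -0.15, 1.14, -0.51, 2.2]
0.8 [0.45, 0.39, -0.15, 1.14, -0.51, 2.6]
1.2 [0.45, 0.39, -0.15, 1.14, -0.51, 3.0]
1.6 [0.45, 0.39, -0.15, 1.14, -0.51, -2.88]
2.0 [0.45, 0.39, -0.15, 1.14, -0.51, -2.48]
2.4 [0.45, 0.39, -0.15, 1.14, -0.51, -2.08]
2.8 [0.45, 0.39, -0.15, 1.14, -0.51, -1.68]
```

The pointer gives gate = 0.51 from all three views, i.e. the 0.52 tooth. Move to pre-grasp and check alignment.

```bash
python3 - <<'E'
from h import *
top=np.array([.5113,.1558,.1256]); g=top-.015*A
rv=knobrot(-.8).as_rotvec()
robot.reach([.45,.0,.42],robot.get_eef_rot())
robot.reach(g+.06*A+HZ*A,rv); robot.wait(.2)
d=shot("wrist","k1"); print([(e["point"],e["confidence"]) for e in robot.find_in("gate",d)[:2]])
im=cv2.imread("pics/k1.png")
th=np.linspace(0,6.28,60); e1=np.cross(fy,A)
ring=top+.02*(np.cos(th)[:,None]*e1+np.sin(th)[:,None]*fy)
for u,v in proj("k1",ring): cv2.circle(im,(int(round(u)),int(round(v))),0,(0,0,255),-1)
c=proj("k1",top)[0]; print(c); cv2.circle(im,(int(round(c[0])),int(round(c[1]))),1,(0,255,0),-1)
u,v=int(c[0]),int(c[1]); u0=max(0,min(440,u-100)); v0=max(0,min(330,v-75)); print(u0,v0)
cv2.imwrite("pics/m5.png",cv2.resize(im[v0:v0+150,u0:u0+200],(800,600),interpolation=cv2.INTER_CUBIC)); print(robot.get_time(),robot.get_gripper_width())
E
```

```text
[([0.5051, 0.1504, 0.1248], 0.71)]
[316.48855485 277.60051752]
216 202
7.9417 0.08541754441447849
```

View pics/m5.png

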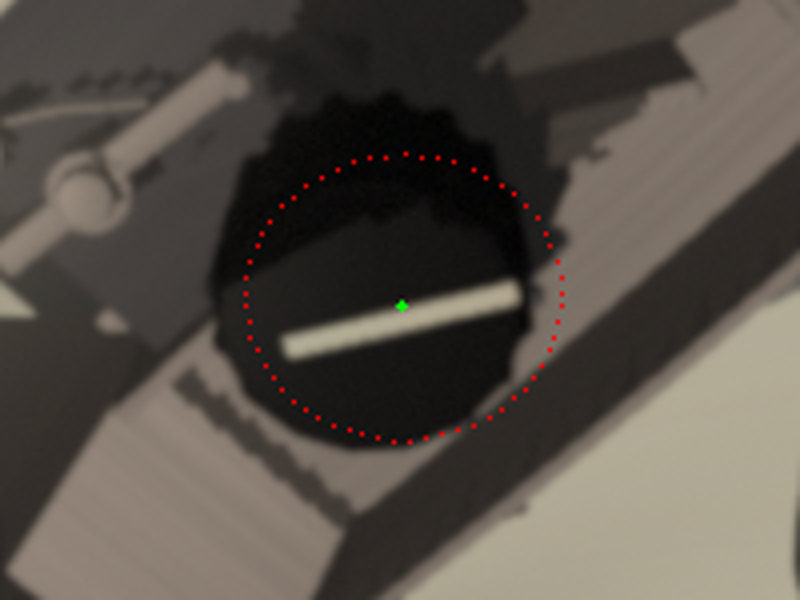

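The ring scale fits; disc centre is at ~(373,324) in the crop, i.e. 3.6 mm back along the pointer (the pointer is off-centre toward its tip), which matches the feeder text. Correct for this, grasp and turn.

```bash
python3 - <<'E'
from h import *
top=np.array([.5113,.1558,.1256]); ed=np.cross(fy,A); ed=ed if ed@fx<0 else -ed
top=top-.0036*(np.cos(.52)*ed+np.sin(.52)*fy); g=top-.015*A
np.save("g.npy",g); print(g)
rv=knobrot(-.8).as_rotvec()
robot.servo_line(g+(HZ+.03)*A,.1,rotation=rv)
robot.servo_line(g+(HZ-.002)*A,.05)
print("at",robot.get_ft_force()); robot.clamp(); robot.wait(.1)
print("w",robot.get_gripper_width(),robot.get_grip_force(),robot.get_ft_force(),robot.get_moment())
q=np.array(robot.get_joint_pos()); print(q.round(3))
for i in range(1,7):
    q2=q.copy(); q2[5]+=1.12*i/6; robot.movej(q2)
    print(i,np.round(robot.get_ft_force(),1),np.round(robot.get_moment(),2),round(robot.get_joint_pos()[5]-q[5],3))
robot.wait(.2); print(robot.get_time())
shot("scene","s2"); shot("side","d2")
E
```

```text
[0.51201941 0.14546384 0.11417169]
at [-0.0117475   0.29174507  0.00960959]
w 0.03897380384653652 60.06808876991272 [-3.60425076 -0.93967635  6.61385412] [-0.26551203  0.50974765 -0.44682669]
[ 0.387  0.408 -0.266  0.98  -0.519  0.936]
1 [-0.2 -0.3  0.1] [0.35 0.06 0.03] 0.183
2 [-0.6  0.   0.1] [0.35 0.12 0.06] 0.368
3 [ 1.1  0.1 -0.2] [0.43 0.05 0.11] 0.554
4 [ 0.5 -0.4 -0.8] [0.41 0.04 0.14] 0.74
5 [ 2.3  0.3 -0.8] [ 0.48 -0.04  0.14] 0.926
6 [ 1.7 -0.2 -0.5] [ 0.56 -0.12  0.28] 1.113
11.7833
```

```bash
python3 - <<'E'
from h import *
g=np.load("g.npy")
robot.ungrasp(); p=np.array(robot.get_tool_pos())
robot.servo_line(p+.06*A,.15); robot.wait(.2)
print(robot.get_ft_force())
shot("wrist","k2"); shot("side","d3"); print(robot.get_time())
c=proj("k2",g+.015*A)[0]; u0,v0=int(c[0])-100,int(c[1])-75; print(c,u0,v0)
a=cv2.resize(cv2.imread("pics/k2.png")[v0:v0+150,u0:u0+200],(400,300),interpolation=cv2.INTER_CUBIC)
b=cv2.resize(cv2.imread("pics/d3.png")[270:360,225:345],(400,300),interpolation=cv2.INTER_CUBIC)
cv2.imwrite("pics/m6.png",np.hstack([a,b]))
E
```

```text
[0.27444943 0.02991988 0.19441013]
13.2583
[316.24644592 281.45421713] 216 206
```

View pics/m6.png

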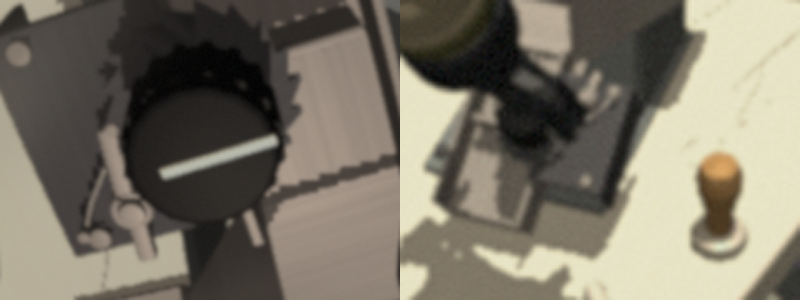

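Knob with pointer from crop (162,175) to (278,140), pawl at its left lying against the wheel. Compute the angle.

```bash
python3 - <<'E'
from h import *
g=np.load("g.npy"); top=g+.015*A; ed=np.cross(fy,A); ed=ed if ed@fx<0 else -ed
for n,p1,p2 in [("k2",(355,276),(297,293.5)),("k1",(345.5,275.5),(288,289))]:
    h=lambda a:np.concatenate([proj(n,top+a[0]*ed+a[1]*fy)[0]-p1,proj(n,top+a[2]*ed+a[3]*fy)[0]-p2])
    s=least_squares(h,[.01,0,-.01,0]).x; print(n,s.round(4),np.arctan2(s[1]-s[3],s[0]-s[2]))
q=robot.get_joint_pos(); print(np.round(q,2))
# tray plan feasibility
hd=np.array([.4805,-.279,.100]); ty=1.72-np.pi/2
print(robot.ik(hd+[0,0,HZ],down(ty+np.pi/2)),robot.ik(hd+[0,0,HZ],down(ty-np.pi/2)),robot.ik(hd+[0,0,HZ],down(ty)))
print(R.from_rotvec(down(0)).as_matrix().round(2).tolist())
E
```

```text
k2 [-0.0032  0.0193 -0.0035 -0.0114] 1.5627674275153423
k1 [ 0.0144  0.0112 -0.0119 -0.0037] 0.5177920990054018
[ 0.44  0.39 -0.16  1.14 -0.51  2.12]
[-6.70536584e-01  3.66187593e-01 -2.61049621e-01  9.43557099e-01
 -5.86115546e-05 -8.19740257e-01] [-6.70563617e-01  3.66185732e-01 -2.61052431e-01  9.43560179e-01
  5.86115001e-05  2.32182536e+00] [-6.70549636e-01  3.66213557e-01 -2.61010422e-01  9.43630960e-01
 -2.01440018e-06  7.51043018e-01]
[[0.0, 1.0, -0.0], [1.0, 0.0, 0.0], [0.0, -0.0, -1.0]]
```

Gate reads 1.56: shut, with the fingers off. Check IK for the pour (tool y = ± tray x).

```bash
cat >> h.py <<'E'
H0=np.array([.4805,-.279,.100]); Y0=1.725; YP=np.pi/2+.243   # handle, tray yaw now, tray yaw for pouring
def trayrot(yaw,th,s):
    C=np.array([[0,s,0],[s,0,0],[0,0,-1.]])
    return R.from_euler('z',yaw)*R.from_euler('y',th)*R.from_matrix(C)
def tool_for_handle(h,yaw,th,s):
    r=trayrot(yaw,th,s); return np.array(h)-HZ*r.as_matrix()[:,2], r.as_rotvec()
def pour(xf,z,th,s):   # spout lip at feeder x, height z, tilt th
    Rt=(R.from_euler('z',YP)*R.from_euler('y',th)).as_matrix()
    L=FO+xf*fx+[0,0,z]
    return tool_for_handle(L-Rt@[.092,0,-.088],YP,th,s)
E
python3 - <<'E'
from h import *
for s in (1,-1):
    print(s,robot.ik(*tool_for_handle(H0,Y0,0,s)))
    for xf,z,t in [(.038,.25,0),(.038,.24,20),(.038,.212,40),(.038,.21,52),(.038,.21,58)]:
        p,r=pour(xf,z,np.radians(t),s); q=robot.ik(p,r); print(t,p.round(3),None if q is None else np.round(q,2))
E
```

```text
1 [-6.70550101e-01  3.66186662e-01 -2.61051026e-01  9.43558638e-01
 -4.44089210e-16 -8.24753774e-01]
0 [ 0.608 -0.125  0.493] [-0.33  0.41  0.39  1.56  0.   -0.58]
20 [ 0.586 -0.039  0.5  ] [-0.13  0.27  0.2   1.36 -0.32 -0.4 ]
40 [0.565 0.047 0.457] [ 0.08  0.24  0.    1.2  -0.69 -0.21]
52 [0.553 0.095 0.432] [ 0.2   0.28 -0.05  1.19 -0.91 -0.06]
58 [0.548 0.116 0.417] [ 0.26  0.32 -0.06  1.21 -1.01  0.03]
-1 [-6.70550101e-01  3.66186662e-01 -2.61051026e-01  9.43558638e-01
 -4.44089210e-16  2.31683888e+00]
0 [ 0.608 -0.125  0.493] [-0.33  0.41  0.39  1.56  0.    2.57]
20 [ 0.586 -0.039  0.5  ] [-0.13  0.27  0.2   1.36 -0.32  2.74]
40 [0.565 0.047 0.457] [ 0.08  0.24  0.    1.2  -0.69  2.93]
52 [0.553 0.095 0.432] [ 0.2   0.28 -0.05  1.19 -0.91  3.08]
58 [0.548 0.116 0.417] [ 0.26  0.32 -0.06  1.21 -1.01 -3.11]
```

```bash
python3 - <<'E'
from h import *
p=np.array(robot.get_tool_pos()); robot.servo_line(p+[0,0.02,.14],.3)
robot.reach([.50,.0,.47],tool_for_handle(H0,Y0,0,1)[1])
hp,r=tool_for_handle(H0,Y0,0,1)
robot.reach(hp+[0,0,.10],r); f0=np.array(robot.get_ft_force())
robot.servo_line(hp+[0,0,.03],.15); robot.servo_line(hp,.06); f1=np.array(robot.get_ft_force())
robot.clamp(); robot.wait(.1); f2=np.array(robot.get_ft_force())
print(f0,f1,f2,robot.get_gripper_width(),robot.get_grip_force(),robot.get_time())
print("tool z",robot.get_tool_pos(),hp)
robot.servo_line(hp+[0,0,.03],.06); robot.wait(.1)
print(robot.get_ft_force(),robot.get_gripper_width(),robot.get_time())
d=shot("scene","s3"); e=shot("side","d3")
a=cv2.resize(cv2.imread("pics/s3.png")[200:380,220:460],(400,300)); b=cv2.resize(cv2.imread("pics/d3.png")[150:330,250:490],(400,300))
cv2.imwrite("pics/m7.png",np.hstack([a,b]))
E
```

```text
[ 1.09183244  0.04123305 -0.63086371] [ 0.82283163 -0.13475374  0.26123935] [ 0.249168   -0.93287749 -0.4883004 ] 0.010999386674911448 62.49857783317566 19.1833
tool z [ 0.48050961 -0.27917277  0.25475699] [ 0.4805 -0.279   0.2547]
[ 0.0036225   0.59313428 -3.22464662] 0.011137119162146955 19.9333
```

View pics/m7.png

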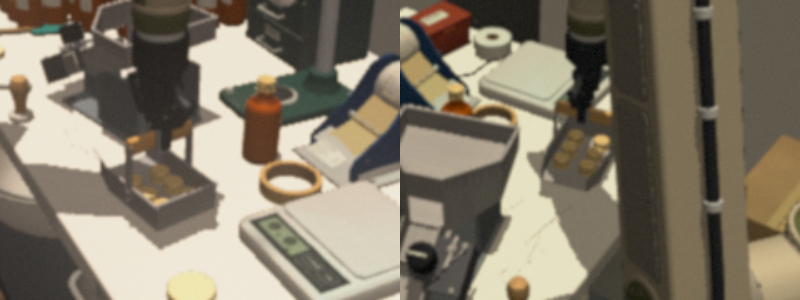

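Tray held level with its caps (scene crop: bar at (160,135)). Carry and pour.

```bash
python3 - <<'E'
from h import *
p=np.array(robot.get_tool_pos()); robot.servo_line([p[0],p[1],.49],.15)
def go(z,t,v,xf=.038):
    p,r=pour(xf,z,np.radians(t),1); robot.servo_line(p,v,rotation=r)
go(.25,0,.15); go(.24,20,.12); print(robot.get_ft_force())
for z,t in [(.215,32),(.212,40),(.21,46),(.21,52)]: go(z,t,.07)
robot.wait(.8); print(np.round(robot.get_ft_force(),2),robot.get_time())
go(.21,57,.1); robot.wait(.4); print(np.round(robot.get_ft_force(),2),robot.get_time())
d=shot("side","d4"); s=shot("scene","s4"); w=shot("wrist","w9")
for n,x in (("d",d),("s",s),("w",w)): print(n,[(np.round(e["point"],3).tolist(),round(e["confidence"],2)) for e in robot.find_in("cap_1",x)])
a=cv2.resize(cv2.imread("pics/d4.png")[150:330,200:440],(400,300)); b=cv2.resize(cv2.imread("pics/s4.png")[120:300,220:460],(400,300))
c=cv2.resize(cv2.imread("pics/w9.png"),(400,300)); cv2.imwrite("pics/m8.png",np.vstack([np.hstack([a,b]),np.hstack([c,c*0])]))
E
```

```text
[ 0.11806882 -0.03398203 -3.89310259]
[-0.15  0.13 -4.09] 27.5333
[-0.02 -0.1  -3.08] 28.3083
d [([0.386, 0.087, 0.046], 0.68), ([0.569, 0.087, 0.107], 0.46), ([0.547, 0.073, 0.115], 0.42), ([0.565, 0.069, 0.118], 0.41), ([0.539, 0.094, 0.1], 0.39)]
s [([0.558, -0.019, 0.086], 0.75), ([0.51, 0.132, 0.118], 0.58)]
w [([0.571, 0.056, 0.108], 0.59)]
```

View pics/m8.png

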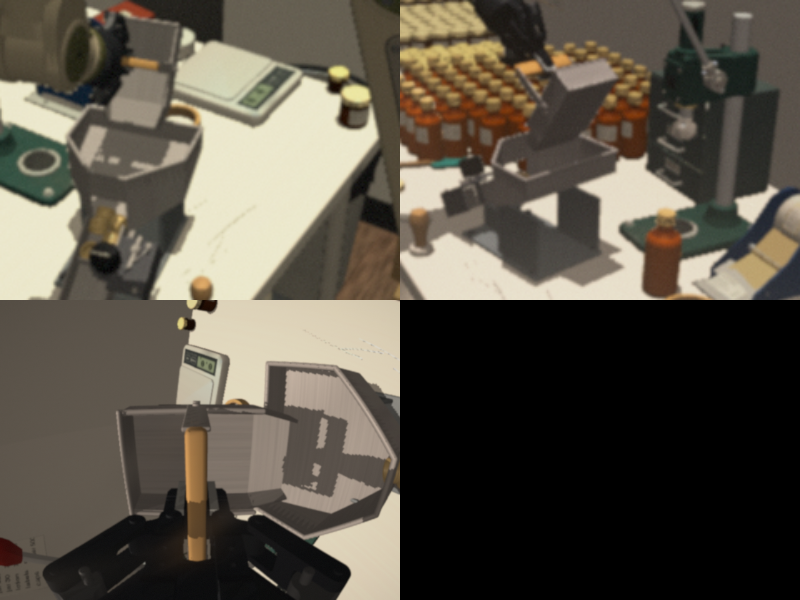

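The tray is empty (wrist lower left) and the caps lie in the chute behind the blade (upper left (105,230)). Return the tray.

```bash
python3 - <<'E'
from h import *
def go(z,t,v,xf=.038):
    p,r=pour(xf,z,np.radians(t),1); robot.servo_line(p,v,rotation=r)
go(.235,40,.12); go(.25,20,.12); go(.26,0,.12)
hp,r=tool_for_handle(H0,Y0,0,1)
robot.servo_line([hp[0],hp[1],.49],.15,rotation=r); robot.servo_line(hp+[0,0,.03],.15); robot.wait(.1)
print(robot.get_ft_force()); robot.servo_line(hp+[0,0,.001],.04)
for i in range(6):
    robot.wait(.1); f=robot.get_ft_force()[2]; p=np.array(robot.get_tool_pos()); print(i,p[2]-hp[2],f)
    if f>1.5: break
    robot.servo_line(p-[0,0,.0007],.02)
robot.ungrasp(); robot.wait(.2); print(robot.get_ft_force(),robot.get_gripper_width())
robot.servo_line(np.array(robot.get_tool_pos())+[0,0,.12],.1)
robot.reach([.46,-.22,.42],down(0)); robot.wait(.2); print(robot.get_time())
for n,c in (("wrist","w10"),("side","d10"),("scene","s10")):
    x=shot(n,c)
    for l in ["tray","cap_1"]: print(n,l,[(np.round(e["point"],3).tolist(),round(e["confidence"],2)) for e in robot.find_in(l,x)[:7]])
# compare side crop of knob pointer before/after pour
a=cv2.imread("pics/d4.png").astype(int)[290:320,245:280]; b=cv2.imread("pics/d10.png").astype(int)[290:320,245:280]; print(np.abs(a-b).mean())
E
```

```text
[-0.53837638 -0.30062383 -4.04174026]
0 0.0012262674181528488 -3.299062100429536
1 0.0005800147273858358 -2.0884961696294866
2 5.73955246049862e-05 -1.3063343185956868
3 2.5471803984711272e-05 4.3805728055384705
[-0.79699568  0.77365202  0.58373641] 0.08537733987611582
40.5
wrist tray [([0.474, -0.268, 0.012], 0.65)]
wrist cap_1 []
side tray [([0.483, -0.278, 0.01], 0.93)]
side cap_1 [([0.55, 0.074, 0.114], 0.64), ([0.568, 0.083, 0.107], 0.61), ([0.541, 0.095, 0.103], 0.48), ([0.568, 0.069, 0.116], 0.45)]
scene tray [([0.488, -0.285, 0.023], 0.85), ([0.683, -0.306, 0.02], 0.57)]
scene cap_1 []
15.481904761904762
```

```bash
python3 - <<'E'
from h import *
robot.reach([.45,.10,.42],down(0)); robot.wait(.2)
x=shot("wrist","w11"); print([(np.round(e["point"],3).tolist(),round(e["confidence"],2)) for e in robot.find_in("cap_1",x)])
im=cv2.imread("pics/w11.png"); g=np.load("g.npy"); top=g+.015*A; ed=np.cross(fy,A); ed=ed if ed@fx<0 else -ed
# sample the disc in its own plane
s=np.arange(-.018,.0181,.0004); gu,gv=np.meshgrid(s,s)
uv=proj("w11",top+gu.reshape(-1,1)*ed+gv.reshape(-1,1)*fy).astype(np.float32)
v=cv2.remap(cv2.cvtColor(im,cv2.COLOR_BGR2GRAY),uv[:,:1],uv[:,1:],cv2.INTER_LINEAR).ravel().astype(float)
m=(v>90)&(np.hypot(gu,gv).ravel()<.017); P=np.c_[gu.ravel(),gv.ravel()][m]
w,V=np.linalg.eigh(np.cov(P.T)); print(m.sum(),np.percentile(v,[5,50,95]),P.mean(0),np.sqrt(w),np.arctan2(V[1,1],V[0,1])); print(robot.get_time())
E
```

```text
[([0.54, 0.112, 0.093], 0.89), ([0.542, 0.065, 0.114], 0.82), ([0.567, 0.085, 0.109], 0.74), ([0.541, 0.092, 0.094], 0.69), ([0.568, 0.066, 0.119], 0.66)]
732 [ 10.  21. 148.] [6.93989071e-05 2.95792350e-03] [0.00121542 0.00792223] 1.5619711677391694
42.4667
```

```bash
python3 - <<'E'
from h import *
def rep(n,c="wrist"):
    x=shot(c,n); print(n,[(np.round(e["point"],3).tolist(),round(e["confidence"],2)) for e in robot.find_in("cap_1",x)])
robot.reach([.50,.04,.46],down(0)); robot.wait(.15); rep("w12")
robot.reach([.60,.02,.46],down(0)); robot.wait(.15); rep("w13")
robot.reach([.42,.03,.42],down(0)); robot.wait(.15); rep("w14"); rep("d14","side"); rep("s14","scene")
print(robot.get_time())
E
```

```text
w12 [([0.564, 0.07, 0.119], 0.93), ([0.564, 0.113, 0.07], 0.81), ([0.569, 0.085, 0.107], 0.76), ([0.545, 0.088, 0.094], 0.73), ([0.537, 0.11, 0.091], 0.67), ([0.544, 0.067, 0.114], 0.57)]
w13 [([0.573, 0.067, 0.114], 0.9), ([0.566, 0.114, 0.074], 0.8), ([0.548, 0.069, 0.115], 0.74), ([0.545, 0.087, 0.094], 0.7), ([0.578, 0.082, 0.106], 0.62), ([0.537, 0.111, 0.087], 0.61)]
w14 [([0.537, 0.109, 0.092], 0.97), ([0.562, 0.067, 0.118], 0.94), ([0.544, 0.092, 0.097], 0.93), ([0.542, 0.066, 0.115], 0.84), ([0.571, 0.114, 0.075], 0.84), ([0.569, 0.085, 0.106], 0.55)]
d14 [([0.546, 0.072, 0.114], 0.66), ([0.567, 0.068, 0.114], 0.63), ([0.538, 0.091, 0.101], 0.52), ([0.572, 0.086, 0.11], 0.48), ([0.57, 0.112, 0.075], 0.43)]
s14 []
45.1167
```

All six caps are in the chute behind the gate.

```bash
python3 -c "
from bench import robot
print(robot.job_done())"
```

```text
the job is handed in; nothing more can be done
None
```

I handed the job in at about 45 s: the gate is shut (about 1.56 rad by the knob pointer), all six caps lie in the chute behind the blade, and the empty tray is back down and released; no verdict was returned.

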